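# Find the missing riser of the cup shelf, check it on the gauge and fit the shelf

### The arm

A 7-joint arm with a two-finger parallel gripper is mounted at the origin on the work surface. World frame = base frame: x ahead of the robot, y to its left, z up, the work surface at z = 0. Lengths are in m, angles in rad, forces in N, time in s.
With the tool pointing down it reaches from about 0.425 to 0.8 m from the base axis. Payload 8.3 kg.
Tool frame: the origin (TCP) lies at the very end of the fingers, on their centre line; the grasp point (between the pads) lies arm.tcp_to_grasp behind it (arm.tcp_to_grasp is the distance from the TCP to the grasp point, in m); z points along the fingers, y is the line along which they close (so a half turn about z gives the same grasp; the last joint's range is limited). The gripper opens to 85 mm and grips with 20 to 120 N. Pads are 22 mm wide; open, the fingers measure 114 mm over their backs; the gripper's body (76 mm by 85 mm) begins 54 mm behind the grasp point. The pads swing forward as they close: fully open they stand 13 mm farther back than shut.
Start: joints at [1.243, 0.383, 0.016, 1.37, -0.006, 1.388, -0.046], TCP at [0.164, -0.603, 0.231] pointing down, gripper open.
Joint ranges: [-2.95, 2.95], [-0.25, 2.06], [-1.52, 1.56], [0.18, 2.33], [-1.44, 4.58], [0.02, 2.06], [-3.01, 3.01]. Speed limits (rad/s): [2.39, 2.39, 3.01, 3.01, 3.14, 3.14, 3.14].

### API

Orientations are given as a unit quaternion [x, y, z, w].
In Python, from bench import arm gives the robot as it stands. The module is installed in compiled form; this text tells all that it offers. Calls block until the motion is done:
- arm.move_pose(position, orientation): joint-space move of the TCP to a pose.
- arm.servo_line(position, rotation=None, speed=0.15, until_force=None): straight line of the TCP; rotation=None keeps the orientation; speed is the mean speed in m/s. With until_force (N) it stops when the force on the tool has changed by that much, and returns True; else False.
- arm.move_joints(angles): joint-space move.
- arm.let_go() and arm.grasp(squeeze=None): open the fingers fully, or close them until they stop; squeeze is the grip in N (None keeps the last).
- arm.sleep(seconds).
- arm.inverse_kinematics(position, orientation): joint angles nearest the present ones, or None.
- arm.camera(name): name is "scene" or "side" or "wrist"; returns a dict with "img" (420x560x3 uint8, red, green, blue), "fx", "fy", "cx", "cy" (pixels), "R" (3x3) and "t" (3): a world point X has camera coordinates R X + t. Camera axes: x right, y down, z forward; pixel columns grow to the right and rows downward; lengths in m; the calibration is good to about 2 mm. A picture is of the moment at which its call begins. There is no depth.
A pose or a line that the arm cannot do raises arm.PlanningError and nothing moves.
- arm.job_done(): hands the job in; it is judged then, once.
Readings, each from a call of its own:
- arm.current_time_s(): time.
- arm.current_q(): joint angles.
- arm.current_joint_velocities(): joint speeds.
- arm.current_joint_efforts(): joint torques, N m.
- arm.current_position(): TCP position.
- arm.current_eef_rot(): TCP orientation.
- arm.current_ft_force(): force on the tool from outside, world axes, zero at the start.
- arm.current_wrist_torque(): the same for the moment, N m.
- arm.current_grip_width(): finger opening in m.
- arm.current_grip_force(): force on a finger pad.
Only numpy, scipy, OpenCV 4.12 (cv2) and the standard library are available. Lean on these libraries where they do the work, as an engineer would, in place of code of your own. Each camera call takes 0.05 s, during which the arm holds its last target. There are 200 camera calls.

### The job

The cup shelf stand has a steel ledge 60 mm tall at one end of its base plate and has lost its other support: of the three walnut risers pick the one of that same height, stand it under the foot of the height gauge and press the gauge's black knob down until the foot rests on it for a moment, so that it reads that height. Then let the foot spring up, stand that riser along the middle of the dark rubber strip on the stand, and lay the long thin walnut board level and centred across the ledge and the riser. Leave the other two risers and everything else where they stand.

Things in the scene. Friction and masses are not known exactly. Their poses are not given: they have to be found in the camera images.
- riser_45: walnut riser block, 45 mm TALL, 140 mm long (its x) and 50 mm wide (its y), standing flat; solid wood, 0.2 to 0.3 kg; the three risers differ in height only. Origin: centre of its underside, z up.
- riser_60: walnut riser block, 60 mm TALL, 140 mm long (its x) and 50 mm wide (its y), standing flat; solid wood, 0.2 to 0.3 kg; the three risers differ in height only. Origin: centre of its underside, z up
- riser_75: walnut riser block, 75 mm TALL, 140 mm long (its x) and 50 mm wide (its y), standing flat; solid wood, 0.2 to 0.3 kg; the three risers differ in height only. Origin: centre of its underside, z up. Wrong height, leave it.
- board: walnut shelf board lying flat on the counter, 210 mm long (its x), 56 mm wide (its y), 14 mm thick, 0.14 kg. Origin: centre of its underside, z up
- stand: fixed steel shelf stand: base plate 170 (x) x 240 (y) x 6 mm; ledge 150 (x) x 50 (y), 60 mm tall above the plate, centred at y = -75 mm; flush dark rubber strip 150 (x) x 60 (y) centred at y = +75. The riser stands on the strip, length along x; the board lies on top, length along y, centred over the origin, its underside 66 mm above the counter. Origin: centre of the underside
- strip (a point): centre of the rubber strip, on the upper face of the base plate (6 mm above the counter); axes as the stand's
- ledge (a point): centre of the top of the steel ledge, 66 mm above the counter; axes as the stand's
- gauge: fixed height gauge: base plate x -110 to +100, 100 wide (y), 6 mm thick; column 28 mm across at x = +80; arm 30 wide from it to x = -2, 116 to 136 mm above the counter; sliding rod at x = +20, foot below, black knob on top. A riser along x centred at x = -30 has one end under the foot, the near end free to grip; slide it in from -x (open end). Origin: underside of plate, x = y = 0
- gauge_foot (a joint): travel of the sprung foot in m: 0 at rest (up), grows as it is pressed down, at most 0.055; foot face is 0.090 minus this above the gauge's plate, so 0.030 reads a 60 mm part (0.045: 45 mm, 0.015: 75 mm). Needs 2 to 5 N, springs back up when let go
- foot_face (a point): centre of the foot's flat round underside, 32 mm across, moves with it; 96 mm above the counter at rest
- knob_top (a point): centre of the top of the black knob, 32 mm across and 22 mm tall, 120 mm above the foot's face, moves with it (216 mm above the counter at rest); push here
- cup_a: bystander: first white ceramic demitasse, 62 mm across, 58 mm tall, with a handle; origin: centre of its underside
- cup_b: bystander: second demitasse, same as cup_a; origin: centre of its underside
- tamper: bystander: aluminium tamper with walnut handle standing on its 58 mm base, 88 mm tall; origin: centre of its underside
- portafilter: bystander: steel portafilter with black handle lying flat, 76 mm bowl, about 235 mm long; origin: centre of its underside
- jug: bystander: steel milk jug, 76 mm across, 90 mm tall; origin: centre of its underside
Not all that is in view belongs to the job. Of the things that look like the board, the larger one is meant. Of the things that look like the gauge, the smaller one is meant.

How it is judged:
By the outcome, as a careful person would: the job done as asked, in the order asked, and still so for the second after the job is handed in, with the robot touching nothing.
It also fails if it takes over 62 s, if anything falls off the work surface, if the arm or the gripper's body presses on something with over 40 N, if the wrist force passes 120 N, or if a joint passes its speed limit or range.

## Working session

There is one attempt and no reset: what is moved stays moved. The work goes in short steps, each a Python script; the robot and the scene stay as the last script left them, time stands still between calls to the robot, and variables do not carry over. Pictures are saved under pics/ and viewed, at most 10 in all, crops included, and the job is handed in when it is done.

```bash
mkdir -p pics; python3 - <<'E'
from bench import arm
import cv2, pickle
d={n:arm.camera(n) for n in("scene","side","wrist")}
pickle.dump(d,open('c0.pkl','wb'))
for n in d: cv2.imwrite(f'pics/{n}0.png',cv2.cvtColor(d[n]['img'],cv2.COLOR_RGB2BGR)); print(n,d[n]['fx'],-d[n]['R'].T@d[n]['t'])
print(arm.tcp_to_grasp,arm.current_time_s(),arm.current_eef_rot())
E
```

```text
scene 405.6911646624942 [1.10409053e+00 9.51482484e-04 9.99289872e-01]
side 458.0101916044608 [-0.14462548  0.68308167  0.9420437 ]
wrist 354.14337368213904 [ 0.24003878 -0.58198944  0.37299159]
0.0187 0.15 [ 9.91246509e-01  1.32022045e-01 -9.79424324e-05 -7.26487454e-04]
```

View pics/scene0.png

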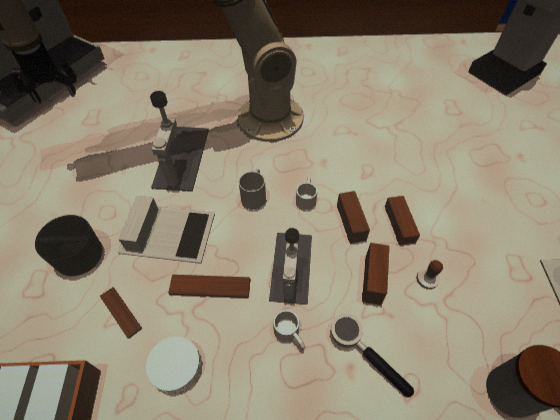

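View pics/side0.png

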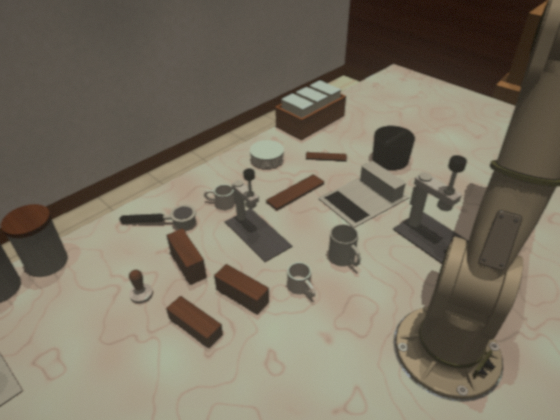

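The scene view shows the stand at (168,232), the small gauge at (291,265) and a larger lookalike at (175,150). The risers are at (352,217), (401,220) and (376,273), and the board is at (210,286). The side view shows the same objects: risers at (187,255), (242,288) and (195,320), board at (296,191), small gauge at (258,230) and stand at (362,195). Next I'll separate the top faces by colour.

```bash
cat > h.py <<'E'
import numpy as np, cv2
def ray(c,uv):
    uv=np.atleast_2d(np.asarray(uv,float)); 
    d=np.c_[(uv[:,0]-c['cx'])/c['fx'],(uv[:,1]-c['cy'])/c['fy'],np.ones(len(uv))]@c['R']
    return -c['R'].T@c['t'],d
def plane(c,uv,z):
    o,d=ray(c,uv); return o+d*((z-o[2])/d[:,2])[:,None]
def tri(c1,p1,c2,p2):
    o1,d1=ray(c1,p1);o2,d2=ray(c2,p2);d1=d1[0];d2=d2[0]
    s=np.linalg.lstsq(np.c_[d1,-d2],o2-o1,rcond=None)[0]
    a=o1+s[0]*d1;b=o2+s[1]*d2; return (a+b)/2,np.linalg.norm(a-b)
def proj(c,X):
    q=np.atleast_2d(X)@c['R'].T+c['t']; return np.c_[c['fx']*q[:,0]/q[:,2]+c['cx'],c['fy']*q[:,1]/q[:,2]+c['cy']]
def walnut(img,lo=0,hi=255):
    hsv=cv2.cvtColor(img,cv2.COLOR_RGB2HSV).astype(int)
    return ((hsv[...,1]>110)&((hsv[...,0]<14)|(hsv[...,0]>170))&(hsv[...,2]>=lo)&(hsv[...,2]<=hi)).astype(np.uint8)
E
python3 - <<'E'
import pickle
from h import *
d=pickle.load(open('c0.pkl','rb'))
for n,a,b in(('scene',[(352,217),(401,220),(376,273),(210,286),(122,312)],0),('side',[(242,288),(195,320),(187,255),(296,191),(326,157)],0)):
    c=d[n];print(n)
    m=walnut(c['img']);k,l,s,ce=cv2.connectedComponentsWithStats(m)
    for i in range(1,k):
        if 200<s[i,4]<5000:
            v=c['img'].max(2)[l==i]; print(ce[i].round(),s[i],plane(c,ce[i],.03)[0].round(3),np.percentile(v,[5,25,50,75,95]))
c=d['scene'];p=[(273,234),(311,234),(308,304),(270,303)];print(plane(c,p,.006).round(3))
p=[(180,127),(209,129),(193,190),(152,187)];print(plane(c,p,.006).round(3))
print('stand',plane(c,[(215,208),(209,261),(120,253)],.006).round(3))
def up(n,x,y,w,h,f): return cv2.resize(cv2.cvtColor(d[n]['img'][y:y+h,x:x+w],cv2.COLOR_RGB2BGR),None,fx=f,fy=f,interpolation=cv2.INTER_NEAREST)
cv2.imwrite('pics/crop1.png',up('scene',110,180,310,140,2.5))
cv2.imwrite('pics/crop2.png',up('side',150,140,260,210,2.8))
E
```

```text
scene
[354. 212.] [339 191  30  43 686] [0.441 0.235 0.03 ] [78. 88. 91. 95. 99.]
[403. 217.] [388 196  32  42 683] [0.463 0.375 0.03 ] [73. 88. 92. 95. 98.]
[378. 269.] [366 243  23  55 976] [0.625 0.273 0.03 ] [72.75 87.   91.   95.   99.  ]
[209. 285.] [ 169  275   81   22 1516] [ 0.655 -0.17   0.03 ] [72. 86. 90. 93. 97.]
[120. 312.] [100 288  41  50 811] [ 0.719 -0.388  0.03 ] [74. 80. 84. 87. 91.]
[540. 373.] [ 515  345   45   62 2144] [0.901 0.595 0.03 ] [21. 65. 70. 74. 79.]
[ 65. 384.] [  0 361  93  59 646] [ 0.884 -0.48   0.03 ] [ 40.    57.25 121.   125.   133.  ]
side
[305. 109.] [270  95  75  25 243] [ 0.962 -0.564  0.03 ] [ 57.1  75.   90.  101.  106. ]
[295. 191.] [268 176  54  32 588] [ 0.627 -0.148  0.03 ] [82. 91. 94. 97. 99.]
[ 31. 218.] [   0  191   86   53 1468] [1.101 0.491 0.03 ] [46. 56. 79. 82. 86.]
[184. 248.] [168 229  34  38 641] [0.673 0.246 0.03 ] [ 82.  93.  96.  99. 102.]
[241. 282.] [216 266  51  34 769] [0.469 0.218 0.03 ] [ 82.4  93.   96.   98.  100. ]
[194. 317.] [168 297  52  41 915] [0.47  0.368 0.03 ] [ 85.  94.  97.  99. 101.]
[[ 0.491 -0.001  0.006]
 [ 0.495  0.108  0.006]
 [ 0.706  0.083  0.006]
 [ 0.7   -0.015  0.006]]
[[ 0.04  -0.314  0.006]
 [ 0.054 -0.212  0.006]
 [ 0.321 -0.245  0.006]
 [ 0.304 -0.374  0.006]]
stand [[ 0.393 -0.173  0.006]
 [ 0.571 -0.18   0.006]
 [ 0.537 -0.43   0.006]]
```

View pics/crop1.png

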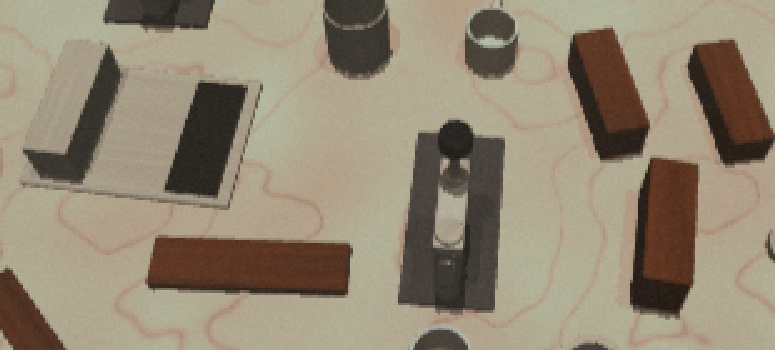

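View pics/crop2.png

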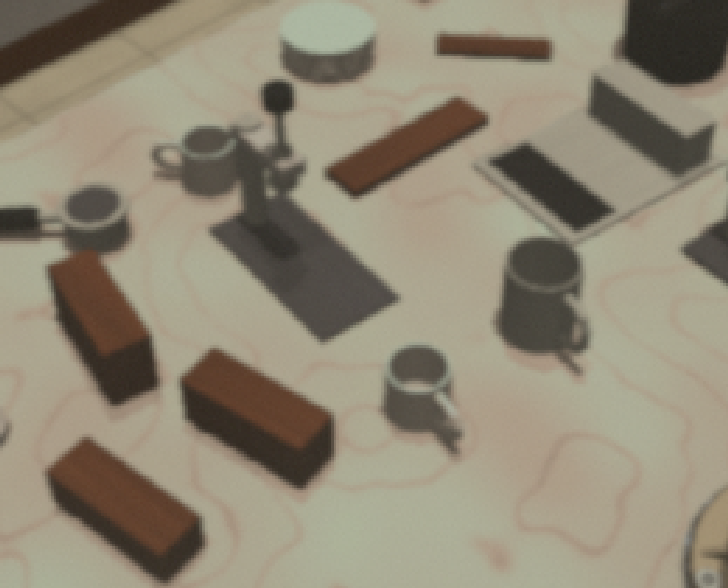

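The crops show the riser tops as bright brown quads, with their sides filtered out by the mask. The small gauge's column is on its far (+x) side, so its open end faces the robot. The strip is a dark quad on the stand's +y side. Next I'll take wrist views over both work zones and measure from those.

```bash
python3 - <<'E'
from bench import arm
import cv2, pickle
from h import *
d=pickle.load(open('c0.pkl','rb'))
for n,p in(('wB',[.46,-.22,.36]),('wA',[.46,.16,.36])):
    arm.move_pose(p,[1,0,0,0]); d[n]=arm.camera('wrist')
pickle.dump(d,open('c1.pkl','wb'))
print(arm.current_time_s())
cv2.imwrite('pics/wr.png',cv2.cvtColor(cv2.resize(np.vstack([d['wA']['img'],d['wB']['img']]),None,fx=.71,fy=.71,interpolation=cv2.INTER_AREA),cv2.COLOR_RGB2BGR))
for n in('scene','side','wA','wB'):
    c=d[n];m=walnut(c['img']);k,l,s,ce=cv2.connectedComponentsWithStats(m);print(n)
    for i in range(1,k):
        if 400<s[i,4]<15000: print(ce[i].round(),s[i],plane(c,ce[i],.05)[0].round(3))
E
```

```text
3.4833
scene
[146.  19.] [  58    0  177   42 5528] [-0.575 -0.515  0.05 ]
[385.  16.] [ 266    0  243   37 6766] [-0.553  0.505  0.05 ]
[354. 212.] [339 191  30  43 686] [0.454 0.23  0.05 ]
[403. 217.] [388 196  32  42 683] [0.476 0.367 0.05 ]
[378. 269.] [366 243  23  55 976] [0.635 0.267 0.05 ]
[209. 285.] [ 169  275   81   22 1516] [ 0.664 -0.167  0.05 ]
[120. 312.] [100 288  41  50 811] [ 0.727 -0.38   0.05 ]
[540. 373.] [ 515  345   45   62 2144] [0.905 0.583 0.05 ]
[ 65. 384.] [  0 361  93  59 646] [ 0.889 -0.47   0.05 ]
side
[441.  32.] [  342     0   204    88 11275] [ 0.98  -1.651  0.05 ]
[295. 191.] [268 176  54  32 588] [ 0.61  -0.129  0.05 ]
[ 31. 218.] [   0  191   86   53 1468] [1.074 0.495 0.05 ]
[184. 248.] [168 229  34  38 641] [0.655 0.256 0.05 ]
[241. 282.] [216 266  51  34 769] [0.455 0.228 0.05 ]
[194. 317.] [168 297  52  41 915] [0.456 0.375 0.05 ]
wA
[182.  28.] [ 156    0   54   63 2686] [0.606 0.275 0.05 ]
[516.  10.] [ 462    0   98   25 1896] [ 0.624 -0.108  0.05 ]
[120. 145.] [  88   90   64  111 4017] [0.472 0.366 0.05 ]
[228. 156.] [ 198  100   60  113 4146] [0.457 0.229 0.05 ]
wB
[254.  11.] [ 159    0  172   29 3701] [ 0.622 -0.188  0.05 ]
```

View pics/wr.png

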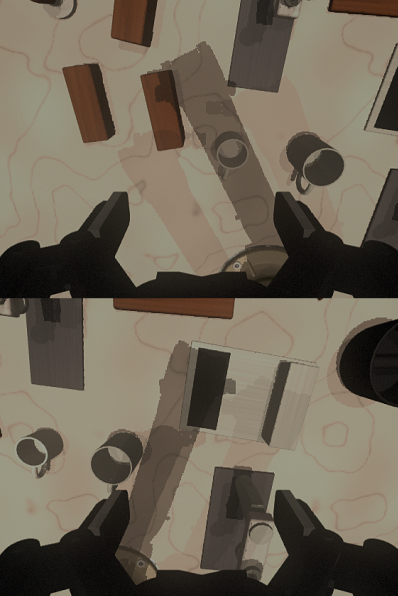

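The wrist views (A on top, B below) show the risers, the near end of the gauge plate and the stand. The three heights rank clearly by triangulation: riser 2 (scene 403,217) is lowest, riser 1 (354,212) is in the middle and so the 60 mm one, and riser 3 is tallest. I need views farther out for the gauge and the board, and then exact fits.

```bash
python3 - <<'E'
from bench import arm
import cv2, pickle
from h import *
d=pickle.load(open('c1.pkl','rb'))
for n,p in(('wC',[.62,.14,.36]),('wD',[.62,-.14,.36])):
    arm.move_pose(p,[1,0,0,0]); d[n]=arm.camera('wrist')
pickle.dump(d,open('c1.pkl','wb'))
print(arm.current_time_s())
cv2.imwrite('pics/wr2.png',cv2.cvtColor(cv2.resize(np.hstack([d['wC']['img'],d['wD']['img']]),None,fx=.71,fy=.71,interpolation=cv2.INTER_AREA),cv2.COLOR_RGB2BGR))
def quad(c,m,near,z):
    k,l,s,ce=cv2.connectedComponentsWithStats(m)
    i=min((i for i in range(1,k) if s[i,4]>300),key=lambda i:np.hypot(*(plane(c,ce[i],z)[0][:2]-near)))
    x,y,w,h,_=s[i]
    if x==0 or y==0 or x+w>=560 or y+h>=420: return None
    cn=max(cv2.findContours((l==i).astype(np.uint8),cv2.RETR_EXTERNAL,cv2.CHAIN_APPROX_NONE)[0],key=len)[:,0]
    P=plane(c,cn,z)[:,:2].astype(np.float32)
    (cx,cy),(w,h),a=cv2.minAreaRect(P*1000)
    if w<h: w,h,a=h,w,a+90
    return np.r_[cx,cy,w,h,(a+90)%180-90].round(1)
for nm,near,zs in(('r60',(.455,.23),(.05,.06)),('r45',(.47,.37),(.045,)),('r75',(.64,.265),(.075,)),('board',(.635,-.15),(.004,.014,.024))):
    for n in('scene','side','wA','wC','wD'):
        for z in zs: print(nm,n,z,quad(d[n],walnut(d[n]['img'],60),np.array(near),z))
E
```

```text
5.35
r60 scene 0.05 [450.9 229.9 138.5  48.3   9.1]
r60 scene 0.06 [457.8 227.5 137.1  47.7   9.1]
r60 side 0.05 [457.5 228.1 135.   47.2   8.5]
r60 side 0.06 [450.8 233.2 133.5  46.7   8.5]
r60 wA 0.05 [453.8 228.4 141.1  49.7   9.3]
r60 wA 0.06 [455.7 226.9 138.   48.6   9.3]
r60 wC 0.05 [451.2 228.5 141.2  49.7   9.3]
r60 wC 0.06 [456.7 226.6 138.1  48.6   9.3]
r60 wD 0.05 None
r60 wD 0.06 None
r45 scene 0.045 [469.4 368.8 137.9  47.5   7.2]
r45 side 0.045 [462.  373.6 134.9  45.7   7. ]
r45 wA 0.045 [466.9 367.3 138.2  48.7   7.3]
r45 wC 0.045 [468.2 367.2 138.   48.6   7.1]
r45 wD 0.045 None
r75 scene 0.075 [642.5 261.6 138.3  48.7 -13. ]
r75 side 0.075 [636.5 267.  138.6  46.6 -13.8]
r75 wA 0.075 None
r75 wC 0.075 [641.1 260.6 138.3  48.9 -12.8]
r75 wD 0.075 None
board scene 0.004 [ 642.3 -175.3  210.1   54.9   85.6]
board scene 0.014 [ 646.9 -173.5  207.9   54.3   85.6]
board scene 0.024 [ 651.6 -171.8  205.8   53.8   85.6]
board side 0.004 [ 648.2 -176.1  203.7   49.7   85.4]
board side 0.014 [ 639.8 -167.   201.5   49.2   85.4]
board side 0.024 [ 631.3 -157.8  199.3   48.7   85.4]
board wA 0.004 None
board wA 0.014 None
board wA 0.024 None
board wC 0.004 None
board wC 0.014 None
board wC 0.024 None
board wD 0.004 [ 645.2 -175.8  211.6   56.1   85.5]
board wD 0.014 [ 646.3 -175.   207.4   55.    85.5]
board wD 0.024 [ 647.3 -174.3  203.1   53.8   85.5]
```

View pics/wr2.png

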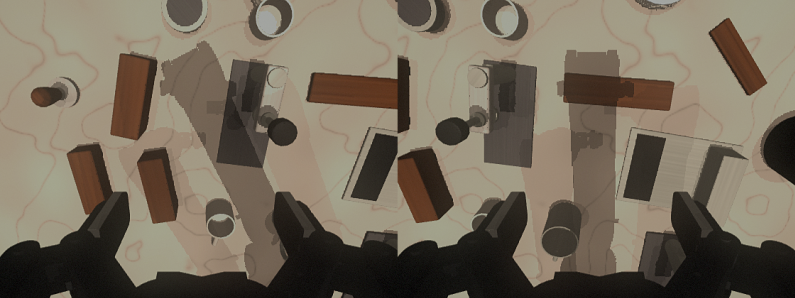

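The views show the gauge plate (wC corners near (330,83), (306,225) and (369,235)), the knob and the stand's dark strip (wD near (345,235)). The riser and board fits agree well between the scene and wrist views. Next come the strip, ledge, plate edges and knob.

```bash
python3 - <<'E'
import pickle
from h import *
d=pickle.load(open('c1.pkl','rb'))
def at(n,pts):
    for u,v in pts: print(n,(u,v),d[n]['img'][v-1:v+2,u-1:u+2].reshape(-1,3).mean(0).round(), cv2.cvtColor(d[n]['img'],cv2.COLOR_RGB2HSV)[v,u])
at('wC',[(325,200),(345,220),(340,110),(290,200),(400,185),(380,250),(250,120)])
at('wD',[(345,235),(380,235),(335,185),(450,230),(180,200),(165,120),(75,185),(440,270),(310,250)])
def rects(n,f,z,amin=800):
    c=d[n];hsv=cv2.cvtColor(cv2.medianBlur(c['img'],3),cv2.COLOR_RGB2HSV).astype(int);rgb=c['img'].astype(int)
    m=f(hsv,rgb).astype(np.uint8); m=cv2.morphologyEx(m,cv2.MORPH_OPEN,np.ones((3,3)))
    k,l,s,ce=cv2.connectedComponentsWithStats(m)
    for i in range(1,k):
        if amin<s[i,4]<20000:
            cn=max(cv2.findContours((l==i).astype(np.uint8),cv2.RETR_EXTERNAL,cv2.CHAIN_APPROX_NONE)[0],key=len)[:,0]
            P=plane(c,cn,z)[:,:2]*1000; r=cv2.minAreaRect(P.astype(np.float32))
            print(n,s[i],np.r_[r[0],r[1],r[2]].round(1))
dark=lambda h,r:(h[...,2]<48)
for n in('wB','wD','scene','side'): rects(n,dark,.006,300)
for n in('wC','wD','scene'):
    c=d[n]
    m=(c['img'].max(2)>0)
E
```

```text
wC (325, 200) [54. 49. 43.] [14 52 54]
wC (345, 220) [57. 50. 44.] [13 53 58]
wC (340, 110) [77. 69. 62.] [14 59 74]
wC (290, 200) [108.  92.  78.] [ 14  64 119]
wC (400, 185) [53. 47. 40.] [18 72 53]
wC (380, 250) [162. 153. 132.] [ 22  47 162]
wC (250, 120) [118. 102.  85.] [ 15  71 119]
wD (345, 235) [50. 45. 37.] [22 55 51]
wD (380, 235) [147. 136. 118.] [ 19  50 147]
wD (335, 185) [162. 154. 133.] [ 23  43 161]
wD (450, 230) [66. 61. 51.] [19 61 67]
wD (180, 200) [78. 69. 62.] [16 50 77]
wD (165, 120) [65. 59. 52.] [24 46 56]
wD (75, 185) [50. 47. 40.] [20 56 55]
wD (440, 270) [66. 61. 51.] [20 64 60]
wD (310, 250) [162. 164. 141.] [ 31  34 164]
wB [ 57   0  29  34 839] [624.2  42.8  33.1  37.2  89.9]
wB [ 478   30   82  123 7605] [ 518.2 -539.7  161.   106.4   13.5]
wB [ 264   74   56  108 4057] [ 480.7 -233.8   60.1  144.3   80.4]
wB [318 252  25  60 850] [ 244.6 -296.1  107.    39.2    1.6]
wD [   0   82   18  105 1659] [632.3 244.1  23.7 147.7  76.3]
wD [ 515  164   45   96 2995] [ 515.6 -518.4  154.8   63.8   13.7]
wD [ 73 166  28  33 418] [572.7 141.9  49.1  30.3  19. ]
wD
[... 374 characters left out ...]
281.4  116.5  103.3   87.6]
scene [338 201  29  41 328] [450.9 230.5 145.8  57.4   8.7]
scene [386 203  31  41 311] [463.9 370.8 144.2  56.6   7.1]
scene [177 213  30  44 838] [ 482.  -233.4   57.8  144.8   80.8]
scene [  35  216   67   60 2922] [ 505.7 -582.8  221.5  149.8   36.2]
scene [362 256  22  48 340] [643.3 263.4  54.5 135.2  76.6]
scene [363 348  51  49 685] [878.4 256.  135.8  26.9  40.9]
scene [ 487  356   68   61 2097] [930.2 536.6 120.7 123.3  19.4]
scene [ 72 363  25  57 815] [ 8.934e+02 -4.391e+02  1.214e+02  3.990e+01  5.000e-01]
side [  348     0   195    76 10290] [ 1212.3 -1949.2  1077.4  1336.8    14.5]
side [ 374  128   38   41 1091] [ 567.8 -610.1  128.1  270.7   30.4]
```

```bash
python3 - <<'E'
import pickle
from h import *
d=pickle.load(open('c1.pkl','rb'))
V={n:cv2.medianBlur(d[n]['img'],3).max(2).astype(int) for n in d}
def edge(n,rows,u0,step,z,thr=88):
    # from inside the plate walk outward to the brightness step
    P=[]
    for v in rows:
        u=u0(v)
        while V[n][v,u]<thr or V[n][v,u+step]<thr: u+=step
        P.append((u-.5*step,v))
    Q=plane(d[n],P,z)[:,:2]
    vx,vy,x,y=cv2.fitLine((Q*1000).astype(np.float32),cv2.DIST_HUBER,0,.01,.01)[:,0]
    a=np.degrees(np.arctan2(vy,vx)); a=(a+90)%180-90
    t=np.radians(a); print(n,'yaw',a.round(2),'at',x.round(1),y.round(1),'y@x=600:',(y+(600-x)*np.tan(t)).round(1))
edge('wC',range(110,210,4),lambda v:int(345-(v-83)*.17),-1,.006)
edge('wD',range(110,225,4),lambda v:int(180),1,.006)
edge('scene',range(245,298,3),lambda v:277,-1,.006)
edge('scene',range(245,298,3),lambda v:304,1,.006)
# near end: columns
for n,cols,v0 in(('wC',range(316,362,4),205),('wD',range(130,182,4),215),('wA',range(336,384,4),100),('wB',range(55,112,5),90)):
    P=[]
    for u in cols:
        v=v0
        while V[n][v,u]<95 or V[n][v+1,u]<95: v+=1
        P.append((u,v+.0-.5))
    Q=plane(d[n],P,.006)[:,:2]*1000; print(n,'near end',np.median(Q,0).round(1),np.polyfit(Q[:,1],Q[:,0],1).round(3))
ks={}
for n,(u,v) in dict(wC=(400,185),wD=(76,185),scene=(292,236)).items():
    m=np.zeros(V[n].shape,np.uint8); r=24 if n!='scene' else 9
    m[v-r:v+r,u-r:u+r]=V[n][v-r:v+r,u-r:u+r]<62
    k,l,s,ce=cv2.connectedComponentsWithStats(m);i=1+s[1:,4].argmax();print(n,ce[i],s[i])
    ks[n]=ce[i]
for a,b in(('wC','wD'),('wC','scene'),('wD','scene')):print(a,b,tri(d[a],ks[a],d[b],ks[b]))
# ledge dark face, upper-edge corners
for n,(u,v) in dict(wB=(380,140),wD=(450,230)).items():
    m=((V[n]>50)&(V[n]<85)).astype(np.uint8);m=cv2.morphologyEx(m,cv2.MORPH_OPEN,np.ones((3,3)));l=cv2.connectedComponents(m)[1]
    for du in range(-15,16,3):
        if l[v,u+du]: break
    cn=max(cv2.findContours((l==l[v,u+du]).astype(np.uint8),0,1)[0],key=len); q=cv2.approxPolyDP(cv2.convexHull(cn),5,True)[:,0];print(n,q.tolist()); print(plane(d[n],q,.066).round(4).tolist())
c=d['scene'];print('cup',plane(c,[(307,190),(252,190),(288,325)],.04).round(3).tolist())
E
```

```text
wC yaw -8.81 at 591.2 95.6 y@x=600: 94.2
wD yaw -6.9 at 580.9 -5.4 y@x=600: -7.7
scene yaw -7.25 at 587.7 -3.8 y@x=600: -5.4
scene yaw -7.5 at 612.5 92.6 y@x=600: 94.2
wC near end [491.2  56.5] [1.38000e-01 4.83356e+02]
wD near end [492.6  57.6] [1.250e-01 4.849e+02]
wA near end [490.1  54.9] [1.37000e-01 4.82802e+02]
wB near end [490.9  53.9] [1.29000e-01 4.83592e+02]
wC [396.62674961 185.04199067] [ 376  167   43   39 1286]
wD [ 76.79814551 184.42082739] [  54  166   46   39 1402]
scene [291.5989011  235.92857143] [285 228  14  17 182]
wC wD (array([0.619565  , 0.04135614, 0.20580957]), np.float64(5.986610360784025e-05))
wC scene (array([0.61960348, 0.04122247, 0.20403445]), np.float64(0.0012273183050944326))
wD scene (array([0.61963541, 0.04187352, 0.20419281]), np.float64(0.0012223407016060592))
wB [[408, 90], [376, 204], [368, 189], [396, 90]]
[[0.5363, -0.3681, 0.066], [0.3955, -0.3417, 0.066], [0.4157, -0.3299, 0.066], [0.5363, -0.354, 0.066]]
wD [[471, 210], [486, 222], [442, 324], [428, 333], [397, 270], [439, 207]]
[[0.549, -0.3833, 0.066], [0.5322, -0.406, 0.066], [0.3728, -0.3704, 0.066], [0.3571, -0.3519, 0.066], [0.4609, -0.2956, 0.066], [0.553, -0.3409, 0.066]]
cup [[0.362, 0.104, 0.04], [0.355, -0.06, 0.04], [0.771, 0.028, 0.04]]
```

Gauge origin is (0.600, 0.044) with yaw −7.5°, and the triangulated knob (0.6196, 0.0414) confirms it. Strip centre is (0.481, −0.234) with yaw −9.5°, and the ledge edge agrees. Now I'll pick up the riser and slide it in.

```bash
cat >> h.py <<'E'
def q(deg): a=np.radians(deg)/2; return [np.cos(a),np.sin(a),0,0]
def fr(o,deg,x,y,z): a=np.radians(deg); return [o[0]+x*np.cos(a)-y*np.sin(a),o[1]+x*np.sin(a)+y*np.cos(a),z]
G=(.6001,.0438);GY=-7.5; R0=(.4562,.2270);RY=9.3; S=(.4810,-.2337);SY=-9.5
E
python3 - <<'E'
from bench import arm
import cv2,pickle
from h import *
arm.move_pose(fr(R0,RY,-.045,0,.13),q(RY))
arm.servo_line(fr(R0,RY,-.045,0,.020),speed=.15)
arm.grasp(80); print('w',arm.current_grip_width(),arm.current_grip_force())
arm.servo_line(fr(R0,RY,-.045,0,.15),speed=.2)
arm.move_pose(fr(G,GY,-.137,0,.15),q(GY))
arm.servo_line(fr(G,GY,-.137,0,.031),speed=.15)
arm.servo_line(fr(G,GY,-.075,0,.031),speed=.06)
print('hit',arm.servo_line(fr(G,GY,-.075,0,.0262),speed=.03,until_force=8),arm.current_position())
arm.let_go()
arm.servo_line(fr(G,GY,-.075,0,.16),speed=.2)
d={n:arm.camera(n) for n in('scene','wrist')};pickle.dump(d,open('c2.pkl','wb'))
cv2.imwrite('pics/p2.png',cv2.cvtColor(np.hstack([cv2.resize(d['scene']['img'][180:320,220:420],None,fx=2,fy=2),cv2.resize(d['wrist']['img'],(373,280))]),cv2.COLOR_RGB2BGR))
print(arm.current_time_s())
E
```

```text
w 0.049194616927226174 83.40051770210266
hit True [0.5260742  0.0537825  0.02699556]
13.6167
```

View pics/p2.png

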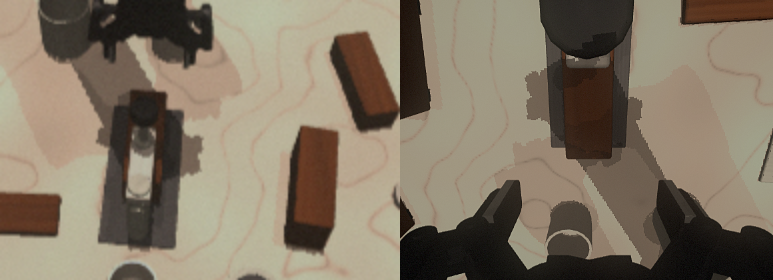

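The riser stands centred on the gauge plate, with its far end under the foot and its near end free. Next I'll press the knob and look while it's held down.

```bash
python3 - <<'E'
from bench import arm
import cv2,pickle
from h import *
K=[.6198,.0413]
arm.servo_line(fr(G,GY,-.075,0,.245),speed=.25)
arm.grasp(20)
arm.move_pose(K+[.235],q(GY))
f0=arm.current_ft_force()[2]
a=arm.servo_line(K+[.2],speed=.06); print(a,arm.current_ft_force()-f0*0)
print('stop',arm.servo_line(K+[.180],speed=.025,until_force=10))
arm.sleep(.3); print(arm.current_position(),arm.current_ft_force())
d=arm.camera('side')
arm.sleep(.5); print(arm.current_position(),arm.current_ft_force())
arm.servo_line(K+[.245],speed=.12)
cv2.imwrite('pics/p3.png',cv2.cvtColor(cv2.resize(d['img'][130:300,180:340],None,fx=3,fy=3),cv2.COLOR_RGB2BGR))
print(arm.current_time_s())
E
```

```text
False [-2.62550656  1.08767561  2.83092204]
stop True
[0.62003247 0.04132066 0.18624239] [-0.33743253 -0.3142797   5.59203256]
[0.62003071 0.04132582 0.18624935] [-0.50463636  0.08785648  6.32467346]
18.15
```

The press stopped at z = 0.1862, right where contact is expected, but the steady force was only about 6 N. I'll press once more, firmer, to be sure the foot is resting on the riser, then carry the riser to the strip.

```bash
python3 - <<'E'
from bench import arm
import cv2,pickle
from h import *
K=[.6198,.0413]
arm.servo_line(K+[.19],speed=.08)
print('stop',arm.servo_line(K+[.182],speed=.02,until_force=16))
arm.sleep(.6); print(arm.current_position(),arm.current_ft_force())
arm.servo_line(K+[.25],speed=.12)
arm.let_go()
arm.move_pose(fr(G,GY,-.075,0,.2),q(GY))
arm.servo_line(fr(G,GY,-.075,0,.0267),speed=.15)
arm.grasp(80); print('w',arm.current_grip_width())
arm.servo_line(fr(G,GY,-.075,0,.0315),speed=.05)
arm.servo_line(fr(G,GY,-.14,0,.0315),speed=.08)
arm.servo_line(fr(G,GY,-.14,0,.17),speed=.2)
arm.move_pose(fr(S,SY,-.045,0,.17),q(SY))
arm.servo_line(fr(S,SY,-.045,0,.036),speed=.15)
print('hit',arm.servo_line(fr(S,SY,-.045,0,.0260),speed=.03,until_force=6),arm.current_position())
arm.let_go()
arm.servo_line(fr(S,SY,-.045,0,.18),speed=.2)
print(arm.current_time_s())
d={n:arm.camera(n) for n in('scene','wrist')};pickle.dump(d,open('c3.pkl','wb'))
cv2.imwrite('pics/p4.png',cv2.cvtColor(np.hstack([cv2.resize(d['scene']['img'][180:320,110:320],None,fx=2,fy=2),cv2.resize(d['wrist']['img'],(373,280))]),cv2.COLOR_RGB2BGR))
E
```

```text
stop True
[0.61993639 0.04135801 0.18619855] [-1.24721438 -0.23889698  7.10259859]
w 0.049384210017963656
hit True [ 0.43706494 -0.22677242  0.02746288]
29.55
```

View pics/p4.png

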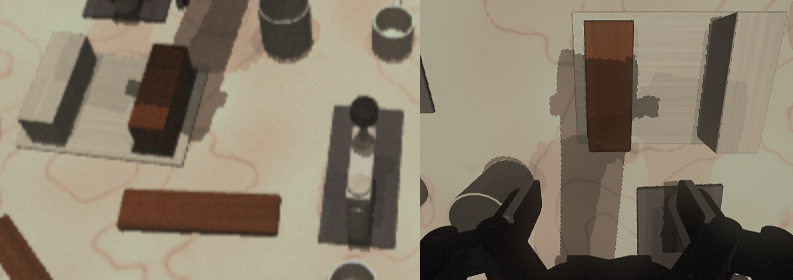

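The press is confirmed: both presses stopped at the same depth, under higher force the second time. The riser stands on the strip, parallel to the ledge. I'll measure its pose and check the IK for the board moves.

```bash
python3 - <<'E'
from bench import arm
import pickle
from h import *
d=pickle.load(open('c3.pkl','rb'))
c=d['wrist'];m=walnut(c['img'],35)
k,l,s,ce=cv2.connectedComponentsWithStats(m)
for i in range(1,k):
    if s[i,4]>2000:
        cn=max(cv2.findContours((l==i).astype(np.uint8),0,1)[0],key=len)[:,0]
        print(s[i],cv2.minAreaRect((plane(c,cn,.066)[:,:2]*1000).astype(np.float32)))
print('want',S,SY)
O=fr(S,SY,0,-.075,0)[:2];print(O)
for y in(85.5,-94.5):
    for p,a in(([.646,-.1748,.12],y),([.646,-.1748,-.002],y),([*O,.15],y-5),([*O,.064],y-5)):
        j=arm.inverse_kinematics(p,q(a)); print(y,p, None if j is None else np.round(j,2))
E
```

```text
[  246    31    75   197 13076] ((480.5588684082031, -234.04067993164062), (49.09477233886719, 137.87611389160156), 80.85444641113281)
want (0.481, -0.2337) -9.5
[np.float64(0.46862142956044917), np.float64(-0.30767142011529236)]
85.5 [0.646, -0.1748, 0.12] [ 0.89  0.85 -1.18  1.35  0.78  1.44 -0.33]
85.5 [0.646, -0.1748, -0.002] [ 0.88  0.98 -1.11  1.45  0.9   1.27 -0.4 ]
85.5 [np.float64(0.46862142956044917), np.float64(-0.30767142011529236), 0.15] [ 1.38  0.57 -1.18  1.63  0.55  1.31 -0.05]
85.5 [np.float64(0.46862142956044917), np.float64(-0.30767142011529236), 0.064] [ 1.34  0.67 -1.12  1.72  0.65  1.17 -0.13]
-94.5 [0.646, -0.1748, 0.12] [ 0.06  0.55  0.24  1.39 -0.13  1.21 -2.91]
-94.5 [0.646, -0.1748, -0.002] [ 0.05  0.68  0.24  1.49 -0.18  0.99 -2.88]
-94.5 [np.float64(0.46862142956044917), np.float64(-0.30767142011529236), 0.15] [ 1.04  0.37 -0.65  1.64  0.24  1.21 -2.97]
-94.5 [np.float64(0.46862142956044917), np.float64(-0.30767142011529236), 0.064] [ 1.    0.46 -0.6   1.73  0.29  1.04 -3.01]
```

```bash
python3 - <<'E'
from bench import arm
import cv2,pickle
from h import *
B=[.646,-.1748];O=list(fr(S,SY,0,-.075,0)[:2])
arm.servo_line(fr(S,SY,-.045,0,.25),speed=.25)
arm.move_pose(B+[.2],q(85.5))
arm.servo_line(B+[.02],speed=.15)
print('hit',arm.servo_line(B+[-.002],speed=.03,until_force=6),arm.current_position())
arm.grasp(50); print('w',arm.current_grip_width(),arm.current_grip_force())
z0=arm.current_position()[2]
arm.servo_line(B+[.2],speed=.2); print('w',arm.current_grip_width(),arm.current_time_s())
arm.move_pose(O+[.2],q(80.5))
arm.servo_line(O+[z0+.074],speed=.12)
print(z0,'hit',arm.servo_line(O+[z0+.064],speed=.025,until_force=5),arm.current_position())
d={'wrist':arm.camera('wrist'),'scene':arm.camera('scene')}
cv2.imwrite('pics/p5.png',cv2.cvtColor(np.hstack([cv2.resize(d['scene']['img'][180:320,90:300],None,fx=2,fy=2),cv2.resize(d['wrist']['img'],(373,280))]),cv2.COLOR_RGB2BGR))
print(arm.current_time_s())
E
```

```text
hit False [ 0.6461305 -0.1747418 -0.0018318]
w 0.054913978407611294 54.28042709827423
w 0.05438218063419792 34.95
-0.001428654689034855 hit True [ 0.46882172 -0.30792669  0.06449357]
37.5333
```

View pics/p5.png

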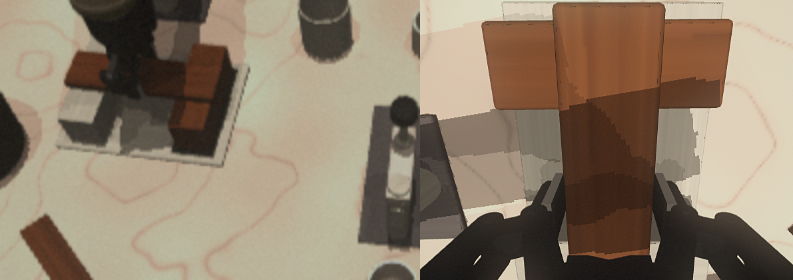

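The board bridges the ledge and riser, centred across both, and made contact at the expected height. I'll release it, back off and measure it.

```bash
python3 - <<'E'
from bench import arm
import pickle
from h import *
O=list(fr(S,SY,0,-.075,0)[:2])
arm.let_go()
arm.servo_line(O+[.28],speed=.15)
arm.move_pose([.42,-.12,.36],q(0))
d={n:arm.camera(n) for n in('scene','wrist')}
for n in d:
    c=d[n];k,l,s,ce=cv2.connectedComponentsWithStats(walnut(c['img'],35))
    for i in range(1,k):
        p=plane(c,ce[i],.08)[0]
        if s[i,4]>400 and np.hypot(p[0]-O[0],p[1]-O[1])<.1:
            cn=max(cv2.findContours((l==i).astype(np.uint8),0,1)[0],key=len)[:,0]
            print(n,s[i],p.round(3),cv2.minAreaRect((plane(c,cn,.08)[:,:2]*1000).astype(np.float32)))
c=d['scene']; print('origin',O,arm.current_time_s())
cv2.imwrite('pics/p6.png',cv2.cvtColor(np.hstack([cv2.resize(c['img'][180:320,90:420],None,fx=1.3,fy=2),cv2.resize(d['wrist']['img'],(371,280))]),cv2.COLOR_RGB2BGR))
E
```

```text
scene [ 122  202   81   45 1704] [ 0.478 -0.285  0.08 ] ((478.12689208984375, -305.73687744140625), (211.4731903076172, 139.10585021972656), 79.71981811523438)
wrist [  347    40   190   125 11636] [ 0.474 -0.287  0.08 ] ((468.58941650390625, -306.5828857421875), (209.8465576171875, 133.90921020507812), 81.03715515136719)
origin [np.float64(0.46862142956044917), np.float64(-0.30767142011529236)] 40.7417
```

View pics/p6.png

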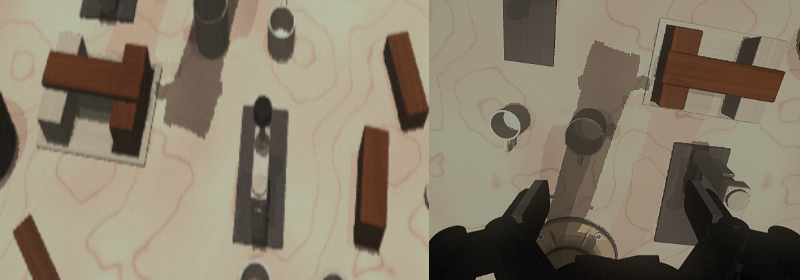

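The board lies level across the ledge and riser, centred within about 1 mm along its length. The other risers look undisturbed and the robot is clear.

```bash
python3 -c "
from bench import arm
print(arm.job_done())"
```

```text
the job is handed in; nothing more can be done
None
```

The job is handed in at about 41 s: I gauged the 60 mm riser, stood it on the rubber strip, and laid the board across it and the ledge, centred to about 1 mm along its length.

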